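# Lock the lathe spindle, then shift the speed selector

## Task

On the lathe's gear case, swing the long lock lever counter-clockwise (seen from above), gently, until it comes up firm against its stop inside the case (where, differs from machine to machine); that frees the speed selector, the flat bar handle beside it. Then turn the selector counter-clockwise all the way over to its end. Do not strain the lever against its stop or the selector while it is still locked; leave both levers set, let go, and do not disturb the bowl, the wax tin or the gouge.

Things in the scene. Friction and masses are not known exactly. Their poses are not given: they have to be found in the camera images.
- case: Grey gear case bolted to the bench: box 170 (x) x 270 (y) x 60 mm high, feet 310 mm over all in y, stub shaft with a pulley ending 195 mm out on -y, steel plates under both handles (tops 64 mm above the bench). Origin: centre of its underside; z up. The lock lever's vertical axis is at (0, +60 mm), the selector's at (0, -60 mm) in this frame. The interlock is hidden inside.
- lever (a joint): Turn of the lock lever about its vertical axis, rad, counter-clockwise positive. At 0 its arm points 0.15 rad counter-clockwise of the case's +x. Starts at 0 to 0.15; stays put; moving it takes about 2 N at the handle (5 to 8 N if clamped, as the post turns in the grip). It meets its rigid stop anywhere from 0.8 to 1.6 (only felt). Within about 0.06 of the stop it frees the selector.
- lever_grip (a point): Point on the axis of the lever's handle, a black upright round post 22 mm across that stands 46 mm proud of the flat arm at the arm's end, 85 mm from the lever's axis. The point is 112 mm above the bench; the post's top is 20 mm above it, the top of the arm 27 mm below it. Hub: 36 mm across, top 88 mm above the bench.
- selector (a joint): Turn of the speed selector about its vertical axis, rad, positive counter-clockwise from above. Starts between 0 and 0.05; its end is at 0.78. While locked it has a free play up to about 0.14 and then comes up against the cam. Turning it free takes about 0.1 N m; more than about 1 N m while it is locked is straining it.
- selector_grip (a point): Point on the selector's axis, inside its bar grip: an upright dark steel bar 70 mm long and 16 mm thick (20 mm and rounded at its case -x end) on a disc 56 mm across. The bar lies along the point's own x, which is the case's x at joint 0. The point is 94 mm above the bench, 10 mm below the bar's top, 22 mm above the disc's top.
- stop_pin: Fixed steel stop for the lever's cam, inside the case, out of sight and reach. The cam is clamped on the lever's splines at an angle that differs from machine to machine, so this does not tell the lever's angle at the stop. About 15 N at the lever's handle against the stop is plenty; more than about 24 N there (45 N at the pin) strains it.
- lock_tail: Steel tail that turns with the selector, inside the case, out of sight; it strikes the lever's cam while the selector is locked. Origin on the selector's axis.
- bowl: Bystander: small turned wooden bowl, 110 mm across, 45 mm high; origin under its centre.
- wax: Bystander: brass-coloured round tin of wax, 64 mm across, 50 mm high; origin under its centre.
- gouge: Bystander: turning gouge lying on the bench, 265 mm long along its own y, wooden handle up to 28 mm thick; origin at its middle, at bench height.

How it is judged:
On the way, in this order (a step that is already met when the one before it is completed fails the run):
1. the lock lever is swung over towards its stop, the selector still unturned (value of joint lever above 0.7 rad and value of joint selector below 0.35 rad), for 0.1 s.
2. the selector, freed, is turned to its end (value of joint selector above 0.7 rad), for 0.2 s.
At the end, for the whole second after the job is handed in: the lock lever stays swung over (joint above 0.7 rad) and the selector is turned to its end (joint above 0.70 of 0.78 rad), both at rest and released (value of joint each of lever, selector above 0.7 rad and velocity of joint lever between -0.05 and 0.05 rad/s and velocity of joint selector between -0.05 and 0.05 rad/s); the robot touches nothing.
It fails at once if the lever is strained against its stop (over 45 N at the stop pin) (contact force between stop_pin and anything else above 45 N).
It fails at once if the selector is strained against its lock (over 30 N at its tail) (contact force between lock_tail and anything else above 30 N).
It fails at once if the bowl is moved more than 20 mm (distance of bowl from where it was at the start of the episode above 0.02 m).
It fails at once if the wax is moved more than 20 mm (distance of wax from where it was at the start of the episode above 0.02 m).
It fails at once if the gouge is moved more than 20 mm (distance of gouge from where it was at the start of the episode above 0.02 m).
It also fails if it takes over 67 s, if anything falls off the work surface, if the arm or the gripper's body presses on something with over 40 N, if the wrist force passes 120 N, or if a joint passes its speed limit or range.

## Robot

A 7-joint arm with a two-finger parallel gripper is mounted at the origin on the work surface. World frame = base frame: x ahead of the robot, y to its left, z up, the work surface at z = 0. Lengths are in m, angles in rad, forces in N, time in s.
With the tool pointing down it reaches from about 0.425 to 0.95 m from the base axis. Payload 16.7 kg.
Tool frame: the origin (TCP) lies on the centre line of the jaws, within the pads' length; the fingertips stand 14 mm ahead of it and the grasp point (between the pads) lies 5 mm behind it; z points along the fingers, x is the direction in which the jaws open and shut, and the axes are right-handed (so a half turn about z gives the same grasp; the last joint's range is limited). The gripper opens to 94 mm and grips with 3 to 60 N. Pads are 16 mm wide; open, the fingers measure 119 mm over their backs; the gripper's body (75 mm by 177 mm) begins 78 mm behind the grasp point.
Start: joints at [-1.308, 0.426, 0.074, 1.606, -0.034, 1.111, -0.067], TCP at [0.271, 0.618, 0.219] pointing down, gripper open.
Joint ranges: [-2.85, 2.85], [-0.5, 2.14], [-1.23, 1.37], [0.21, 2.46], [-1.02, 4.16], [0.16, 2.05], [-2.73, 2.73]. Speed limits (rad/s): [1.89, 1.89, 2.39, 2.39, 3.01, 3.01, 3.01].

## Interface

Orientations are given as a 3x3 rotation matrix whose columns are the frame's x, y, z axes.
In Python, from plant import status, camera, workorder, nets gives the robot as it stands.
- The arm moves only by the tool move_arm, never from a script. Its argument "increments" is a list of rows, each an object with "xyz": the shift along the tool's x, y, z in units of 150 mm (1.0 is 150 mm), a list of three; "rotation": the turn, a rotation vector about the tool's x, y, z in units of 2 pi rad (1.0 is 2 pi rad), a list of three. In form: [{"xyz": [tx, ty, tz], "rotation": [rx, ry, rz]}, ...]. A call has exactly 10 rows; each row shifts and turns the commanded pose from where the row before left it, along the tool's axes as they then stand; what a row does not reach is not made up. A row lasts 1/10 s, in which the tool goes at most 50 mm and 8.59 degrees, less where a joint would pass 70% of its speed; a pose out of reach is approached as far as the arm can. A call with a number of a shift or a turn outside -1 to 1 is refused whole. A call with a gripper value outside its range is refused whole. "grip" is the gripper's target within -1 to 1 (shut at 1, half-way at 0, fully open at -1), set as the call begins (left out, the last holds). The fingers move at their own pace and stop on an object; "grip_force" is the grip in N (left out, the last holds). Time passes only in rows, so rows that do not move let the fingers close, or fill a call up. It gives the time, the measured TCP pose, the force and the opening at its end, in the units of the state.
- status.read_state(): the state, without advancing time (a new reading comes with each control period).
- camera(name): name is "side" or "top" or "wrist"; returns a dict with "img" (400x640x3 uint8, blue, green, red), "range_z" (400x640 float32, m along the optical axis (not along the pixel's ray), 0 where there is no reading), "fx", "fy", "cx", "cy" (pixels), "origin" and "rotation" of the camera in the world; the wrist camera has in their place "T_tool_cam" (4x4, takes a point from camera to tool coordinates, whose origin is the TCP and whose axes are the tool frame's). Camera axes: x right, y down, z forward; pixel columns grow to the right and rows downward; lengths in m; the calibration is good to about 2 mm. A picture is of the moment at which its call begins: read the wrist's pose just before it.
- workorder.sign_off(): hands the job in, once; it reports no verdict.
Trained networks look in a picture, given as the dict that the camera call returned (one of the last four; its "shot" number tells which), for a name from the list of things; names that differ only in an ending like _2 or _b are one class to them, and where a whole thing is asked for, a point or a joint stands for the part that bears it (a point fixed in the world has none). Each returns a list of dicts, best first, with "p" (0 to 1); they miss things now and then, are a little off and sometimes report something else, mostly with a low value. They report only what shows in the picture. A call takes as long as a camera call.
- nets.look_for(picture, thing): "position" ([x, y, z] in m, in world coordinates, good to about 4 mm: the middle of the surface that is visible of it).
- nets.landmark_of(picture, thing): "position" ([x, y, z] in m, in world coordinates, good to about 4 mm: a listed point, or the origin of a listed thing).
The state is a dict: "t": time; "qpos": joint angles; "qvel": joint speeds; "effort": joint torques, N m; "eef_pos": TCP position; "orientation": TCP orientation; "force": force on the tool from outside, world axes, zero at the start; "torque": the same for the moment, N m; "width": opening from 0.0 (shut) to 1.0 (fully open).
Only numpy, scipy, OpenCV 4.12 (cv2) and the standard library are available. Lean on these libraries where they do the work, as an engineer would, in place of code of your own. Each camera call takes 0.05 s, during which the arm holds its last target.

## Working session

There is one attempt and no reset: what is moved stays moved. The work goes in short steps, Python scripts to look and compute and a tool call to move; the robot and the scene stay as the last step left them, time stands still between calls to the robot, and variables do not carry over. Pictures are saved under pics/ and viewed, and the job is handed in when it is done.

Besides the shell and the picture viewer there is one more tool, called as name([rows], argument=value, ...), one row to a line, values as JSON. move_arm: Moves the arm, as the interface text tells. Its arguments: {"type":"object","properties":{"increments":{"type":"array"},"grip":{"type":"number"},"grip_force":{"type":"number"}},"required":["increments"]}

```bash
ls; mkdir -p pics
cat > h.py <<'E'
import numpy as np, cv2
from plant import status, camera, workorder, nets
def cap(n,f):
    p=camera(n); cv2.imwrite('pics/'+f,p['img']); return p
E
python3 - <<'E'
from h import *
s=status.read_state()
for k,v in s.items(): print(k,np.round(v,3).tolist())
for n in ['top','side']:
    p=cap(n,n+'1.png'); print(n,p['origin'],np.round(p['rotation'],3).tolist(),p['fx'])
    for t in ['case','lever_grip','selector_grip','bowl','wax','gouge']:
        r=nets.landmark_of(p,t)
        print(t,[(np.round(a['position'],4).tolist(),round(a['p'],2)) for a in r[:2]])
print(status.read_state()['t'])
E
```

```text
pics
t 0.0
qpos [-1.307, 0.427, 0.074, 1.607, -0.034, 1.111, -0.067]
qvel [-0.0, -0.001, -0.001, 0.002, 0.0, 0.0, 0.001]
effort [0.002, -93.581, 3.667, -45.421, -0.049, 0.02, 0.0]
eef_pos [0.271, 0.618, 0.219]
orientation [[0.401, 0.916, -0.0], [0.916, -0.401, -0.001], [-0.001, 0.0, -1.0]]
force [0.327, -0.149, 0.339]
torque [0.031, 0.029, 0.022]
width 0.999
top [ 0.43845188 -0.08239645  1.01908786] [[-0.017, -0.99, 0.14], [-1.0, 0.02, 0.022], [-0.024, -0.14, -0.99]] 471.56020645442607
case [([0.5527, -0.0116, -0.0009], 0.98)]
lever_grip [([0.6305, 0.0658, 0.1125], 0.55)]
selector_grip [([0.552, -0.0762, 0.0914], 0.67)]
bowl [([0.6042, -0.3046, -0.0003], 0.82), ([0.7112, -0.0991, 0.0013], 0.23)]
wax [([0.7151, -0.1021, 0.004], 0.85)]
gouge [([0.396, -0.0119, 0.0028], 0.72)]
side [ 0.10300761 -0.67395424  0.58229504] [[0.765, -0.37, 0.528], [-0.644, -0.411, 0.645], [-0.022, -0.833, -0.552]] 379.4901599528456
case [([0.548, -0.0142, -0.0008], 0.56)]
lever_grip [([0.6301, 0.0717, 0.117], 0.87), ([0.3929, -0.006, 0.0014], 0.72)]
selector_grip [([0.5503, -0.0751, 0.0917], 0.58)]
bowl [([0.604, -0.3018, 0.0005], 0.61)]
wax [([0.7116, -0.1009, 0.0035], 0.66)]
gouge [([0.3933, -0.0067, -0.0014], 0.8)]
0.7
```

View images.

View pics/top1.png

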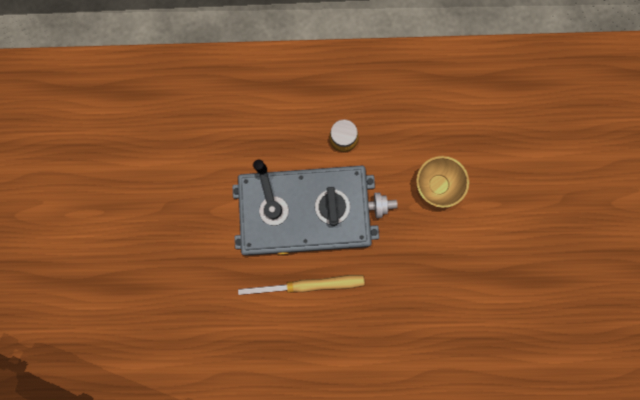

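View pics/side1.png

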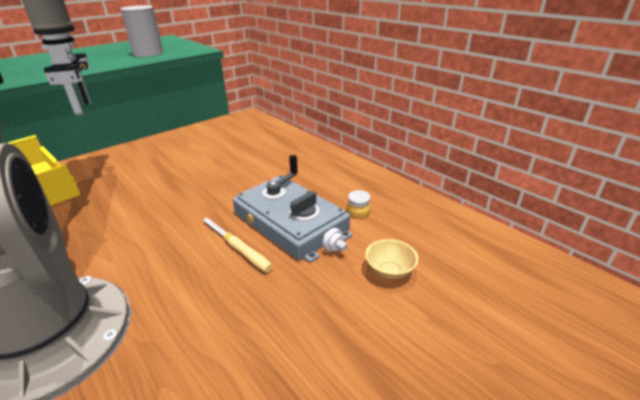

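```bash
cat >> h.py <<'E'
def ray(p,u,v,z):
    d=p['rotation']@np.array([(u-p['cx'])/p['fx'],(v-p['cy'])/p['fy'],1.]); o=np.array(p['origin'])
    return o+d*(z-o[2])/d[2]
def cloud(p,R=None,o=None):
    z=p['range_z']; v,u=np.mgrid[:z.shape[0],:z.shape[1]]
    P=np.stack([(u-p['cx'])/p['fx']*z,(v-p['cy'])/p['fy']*z,z],-1)
    R=p['rotation'] if R is None else R; o=p['origin'] if o is None else o
    return P@np.array(R).T+np.array(o)
E
python3 - <<'E'
from h import *
p=cap('top','top2.png')
C=cloud(p); z=C[...,2]; ok=p['range_z']>0
reg=ok&(C[...,0]>.43)&(C[...,0]<.75)&(C[...,1]>-.2)&(C[...,1]<.17)
m=reg&(abs(z-.061)<.008)
m2=m.astype(np.uint8)
r=cv2.minAreaRect(C[m][:,:2].astype(np.float32)*1000); print('top',r, z[m].mean(), m.sum())
for lo,hi,n in [(.115,.145,'post'),(.08,.095,'hub/..'),(.097,.112,'bar')]:
    k=reg&(z>lo)&(z<hi); 
    nn,l,st,ce=cv2.connectedComponentsWithStats(k.astype(np.uint8))
    for i in range(1,nn):
        if st[i,4]>5:
            q=C[l==i]; print(n,st[i,4],q.mean(0).round(4),cv2.minAreaRect(q[:,:2].astype(np.float32)*1000), ce[i].round(1))
im=p['img'][140:270,200:420]; cv2.imwrite('pics/topz.png',cv2.resize(im,None,fx=3.6,fy=3.6,interpolation=cv2.INTER_CUBIC))
np.savez('top.npz',**{k:v for k,v in p.items() if k!='shot'})
E
```

```text
top ((570.0858764648438, -14.072357177734375), (251.50326538085938, 300.2470397949219), 19.604196548461914) 0.06033646565963798 7760
post 111 [0.6269 0.0669 0.1304] ((627.67431640625, 67.08186340332031), (19.992033004760742, 19.227581024169922), 6.566978454589844) [258.1 165.3]
hub/.. 495 [0.5682 0.0524 0.0866] ((576.5982055664062, 57.793949127197266), (99.8155517578125, 35.05546951293945), 19.130245208740234) [268.9 198.5]
bar 21 [0.6211 0.0639 0.1053] ((622.5781860351562, 64.06848907470703), (7.0457353591918945, 20.04068374633789), 34.5382194519043) [261.7 170.8]
bar 313 [ 0.5492 -0.0729  0.1033] ((550.081298828125, -73.06210327148438), (74.47443389892578, 17.96588706970215), 2.909628391265869) [331.5 205.6]
```

View pics/topz.png

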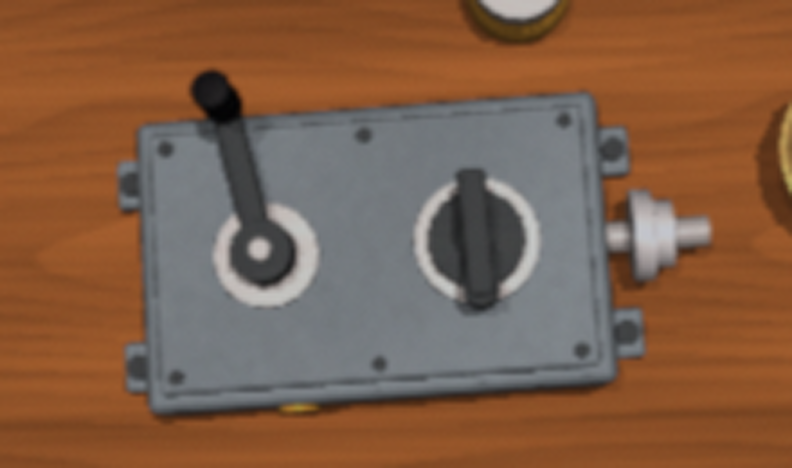

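Run:
```python
from h import *
p=dict(np.load('top.npz'))
q=lambda a,b,z: ray(p,200+a/3.6-.36,140+b/3.6-.36,z)[:2]
pts={n:q(*v) for n,v in dict(hub=(260,249,.088),plate=(267,254,.064),post=(212,90,.132),sel=(478,237,.064),b1=(471,175,.104),b2=(483,300,.104),c1=(140,127,.06),c2=(592,96,.06),c3=(613,380,.06),c4=(153,411,.06)).items()}
for n,v in pts.items(): print(n,v.round(4))
a=lambda x,y: np.arctan2(*(pts[y]-pts[x])[::-1])
print('yaw',a('c2','c1')-np.pi/2,a('c3','c4')-np.pi/2,a('c4','c1'),a('c3','c2'),a('sel','plate')-np.pi/2)
print('c',np.mean([pts[f'c{i}'] for i in (1,2,3,4)],0),'leverang',a('hub','post'),np.linalg.norm(pts['hub']-pts['post']),'bar',a('b2','b1'))
```

```text
hub [0.547  0.0462]
plate [0.5468 0.0455]
post [0.6279 0.0658]
sel [ 0.5542 -0.0744]
b1 [ 0.5835 -0.0715]
b2 [ 0.515  -0.0768]
c1 [0.6224 0.1194]
c2 [ 0.635  -0.1414]
c3 [ 0.4724 -0.1486]
c4 [0.4595 0.1105]
yaw 0.04831036957116064 0.04960067724009609 0.05456865157046136 0.044510767123133475 0.06148275005286763
c [ 0.5473293 -0.0150009] leverang 0.2379050704586449 0.08328107200890787 bar 0.07663352911429892
```

move_arm([
  {"xyz":[-0.06,0.09,0],"rotation":[0,0,0]},
  {"xyz":[-0.12,0.18,0],"rotation":[0,0,0]},
  {"xyz":[-0.15,0.23,0],"rotation":[0,0,0]},
  {"xyz":[-0.15,0.23,0],"rotation":[0,0,0]},
  {"xyz":[-0.15,0.23,0],"rotation":[0,0,0]},
  {"xyz":[-0.15,0.23,0],"rotation":[0,0,0]},
  {"xyz":[-0.15,0.23,0],"rotation":[0,0,0]},
  {"xyz":[-0.15,0.23,0],"rotation":[0,0,0]},
  {"xyz":[-0.15,0.23,0],"rotation":[0,0,0]},
  {"xyz":[-0.15,0.23,0],"rotation":[0,0,0]},
], grip=0, grip_force=10)

```text
t: 1.75
eef_pos: [0.4785, 0.2991, 0.2197]
orientation: [[0.402, 0.916, 0.0], [0.916, -0.402, 0.0], [0.0, 0.0, -1.0]]
force: [0.0, 1.1, -0.0]
width: 0.5
```

move_arm([
  {"xyz":[-0.15,0.23,0],"rotation":[0,0,0]},
  {"xyz":[-0.15,0.23,0],"rotation":[0,0,0]},
  {"xyz":[-0.15,0.23,0],"rotation":[0,0,0]},
  {"xyz":[-0.15,0.23,0],"rotation":[0,0,0]},
  {"xyz":[-0.15,0.23,0],"rotation":[0,0,0]},
  {"xyz":[-0.15,0.23,0],"rotation":[0,0,0]},
  {"xyz":[-0.08,0.12,0],"rotation":[0,0,0]},
  {"xyz":[-0.04,0.05,0],"rotation":[0,0,0]},
  {"xyz":[0,0,0],"rotation":[0,0,0.02]},
  {"xyz":[0,0,0],"rotation":[0,0,0.022]},
])

```text
t: 2.75
eef_pos: [0.6287, 0.0681, 0.2194]
orientation: [[0.63, 0.776, -0.0], [0.776, -0.63, 0.0], [0.0, -0.001, -1.0]]
force: [0.4, -0.0, -0.5]
width: 0.501
```

move_arm([
  {"xyz":[0,0,0],"rotation":[0,0,0.022]},
  {"xyz":[0,0,0],"rotation":[0,0,0.022]},
  {"xyz":[0,0,0],"rotation":[0,0,0.022]},
  {"xyz":[0,0,0],"rotation":[0,0,0.022]},
  {"xyz":[0,0,0],"rotation":[0,0,0.022]},
  {"xyz":[0,0,0],"rotation":[0,0,0.022]},
  {"xyz":[0,0,0],"rotation":[0,0,0.022]},
  {"xyz":[0,0,0],"rotation":[0,0,0.022]},
  {"xyz":[0,0,0],"rotation":[0,0,0.022]},
  {"xyz":[0,0,0],"rotation":[0,0,0.022]},
])

```text
t: 3.75
eef_pos: [0.6285, 0.0689, 0.2195]
orientation: [[0.881, -0.473, -0.0], [-0.473, -0.881, 0.001], [-0.001, -0.001, -1.0]]
force: [-0.1, 0.3, -0.6]
width: 0.504
```

move_arm([
  {"xyz":[0,0,0],"rotation":[0,0,0.02]},
  {"xyz":[0,0,0],"rotation":[0,0,0.02]},
  {"xyz":[0,0,0],"rotation":[0,0,0.02]},
  {"xyz":[0,0,0],"rotation":[0,0,0.02]},
  {"xyz":[0,0,0],"rotation":[0,0,0.02]},
  {"xyz":[0,0,0],"rotation":[0,0,0.02]},
  {"xyz":[0,0,0],"rotation":[0,0,0.0146]},
  {"xyz":[0,0,0],"rotation":[0,0,0]},
  {"xyz":[0,0,0],"rotation":[0,0,0]},
  {"xyz":[0,0,0],"rotation":[0,0,0]},
])

```text
t: 4.75
eef_pos: [0.629, 0.0685, 0.2195]
orientation: [[0.237, -0.971, -0.0], [-0.971, -0.237, 0.0], [-0.0, 0.0, -1.0]]
force: [0.2, 0.8, 0.4]
width: 0.497
```

Run:
```python
from h import *
s=status.read_state(); print(np.round(s['qpos'],3),np.round(s['eef_pos'],4))
p=cap('wrist','w1.png'); T=np.array(p['T_tool_cam']); R=np.array(s['orientation']); o=np.array(s['eef_pos'])
for t in ['lever_grip','selector_grip','case']:
    r=nets.landmark_of(p,t); print(t,[(np.round(a['position'],4).tolist(),round(a['p'],2)) for a in r[:2]])
C=cloud(p,R@T[:3,:3],o+R@T[:3,3]); z=C[...,2]; ok=p['range_z']>0
for lo,hi in [(.122,.145),(.084,.092),(.098,.112)]:
    k=ok&(z>lo)&(z<hi); nn,l,st,ce=cv2.connectedComponentsWithStats(k.astype(np.uint8))
    for i in range(1,nn):
        if st[i,4]>100:
            q=C[l==i]; print(lo,st[i,4],q.mean(0).round(4),cv2.minAreaRect(q[:,:2].astype(np.float32)*1000),ce[i].round())
```

```text
[-0.86   0.49   0.903  1.742 -0.423  1.119 -1.156] [0.629  0.0685 0.2195]
lever_grip [([0.6286, 0.07, 0.1164], 0.65)]
selector_grip []
case [([0.5552, -0.0141, 0.0025], 0.9)]
0.122 576 [0.6326 0.0664 0.1314] ((631.5901489257812, 66.3446273803711), (20.61310577392578, 21.142356872558594), 61.18199157714844) [321. 208.]
0.084 1499 [0.5645 0.049  0.0872] ((570.166748046875, 50.442481994628906), (79.18629455566406, 34.0872802734375), 13.605626106262207) [321. 264.]
```

View pics/w1.png

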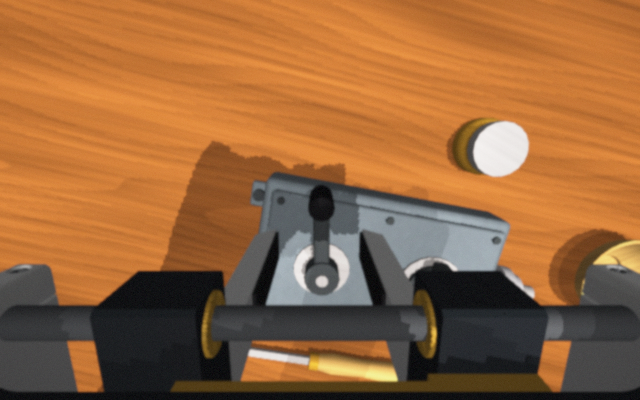

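move_arm([
  {"xyz":[0.014,0,0.08],"rotation":[0,0,0]},
  {"xyz":[0,0,0.12],"rotation":[0,0,0]},
  {"xyz":[0,0,0.12],"rotation":[0,0,0]},
  {"xyz":[0,0,0.12],"rotation":[0,0,0]},
  {"xyz":[0,0,0.1],"rotation":[0,0,0]},
  {"xyz":[0,0,0.08],"rotation":[0,0,0]},
  {"xyz":[0,0,0.06],"rotation":[0,0,0]},
  {"xyz":[0,0,0.037],"rotation":[0,0,0]},
  {"xyz":[0,0,0],"rotation":[0,0,0]},
  {"xyz":[0,0,0],"rotation":[0,0,0]},
])

```text
t: 5.95
eef_pos: [0.63, 0.0661, 0.1123]
orientation: [[0.235, -0.972, 0.0], [-0.972, -0.235, 0.0], [0.0, -0.0, -1.0]]
force: [-0.6, -0.1, -0.2]
width: 0.501
```

move_arm([
  {"xyz":[-0.0227,0.00045,0],"rotation":[0,0,-0.00637]},
  {"xyz":[-0.0227,0.00045,0],"rotation":[0,0,-0.00637]},
  {"xyz":[-0.0227,0.00045,0],"rotation":[0,0,-0.00637]},
  {"xyz":[-0.0227,0.00045,0],"rotation":[0,0,-0.00637]},
  {"xyz":[-0.0227,0.00045,0],"rotation":[0,0,-0.00637]},
  {"xyz":[-0.0227,0.00045,0],"rotation":[0,0,-0.00637]},
  {"xyz":[-0.0227,0.00045,0],"rotation":[0,0,-0.00637]},
  {"xyz":[-0.0227,0.00045,0],"rotation":[0,0,-0.00637]},
  {"xyz":[-0.0227,0.00045,0],"rotation":[0,0,-0.00637]},
  {"xyz":[-0.0227,0.00045,0],"rotation":[0,0,-0.00637]},
])

```text
t: 6.95
eef_pos: [0.6153, 0.0971, 0.1119]
orientation: [[0.597, -0.802, 0.0], [-0.802, -0.597, -0.0], [0.0, -0.0, -1.0]]
force: [1.1, -2.0, 2.0]
width: 0.502
```

move_arm([
  {"xyz":[-0.0227,0.00045,0],"rotation":[0,0,-0.00637]},
  {"xyz":[-0.0227,0.00045,0],"rotation":[0,0,-0.00637]},
  {"xyz":[-0.0227,0.00045,0],"rotation":[0,0,-0.00637]},
  {"xyz":[-0.0227,0.00045,0],"rotation":[0,0,-0.00637]},
  {"xyz":[-0.0227,0.00045,0],"rotation":[0,0,-0.00637]},
  {"xyz":[-0.0227,0.00045,0],"rotation":[0,0,-0.00637]},
  {"xyz":[-0.0227,0.00045,0],"rotation":[0,0,-0.00637]},
  {"xyz":[-0.0227,0.00045,0],"rotation":[0,0,-0.00637]},
  {"xyz":[-0.0227,0.00045,0],"rotation":[0,0,-0.00637]},
  {"xyz":[-0.0227,0.00045,0],"rotation":[0,0,-0.00637]},
])

```text
t: 7.95
eef_pos: [0.59, 0.1196, 0.1119]
orientation: [[0.863, -0.506, -0.0], [-0.506, -0.863, -0.0], [-0.0, 0.0, -1.0]]
force: [0.8, -2.4, -0.0]
width: 0.5
```

```bash
cat > ang.py <<'E'
from h import *
def a():
    s=status.read_state(); d=np.array(s['eef_pos'])[:2]-[.547,.0463]; R=np.array(s['orientation']); f=np.array(s['force'])
    print('t',s['t'],'r',np.linalg.norm(d).round(4),'phi',np.arctan2(d[1],d[0]).round(4),'theta+pi/2',(np.arctan2(R[1,0],R[0,0])+np.pi/2).round(4),'f tool',(R.T@f).round(2),'z',s['eef_pos'][2],'tq',np.round(s['torque'],2))
a()
E
python3 ang.py; python3 ang.py
```

```text
t 7.95 r 0.085 phi 1.0407 theta+pi/2 1.0406 f tool [1.93 1.63 0.04] z 0.11186686600607326 tq [-0.52 -0.11 -0.01]
t 7.95 r 0.085 phi 1.0407 theta+pi/2 1.0406 f tool [1.93 1.63 0.04] z 0.11186686600607326 tq [-0.52 -0.11 -0.01]
```

move_arm([
  {"xyz":[-0.0027,6e-05,0],"rotation":[0,0,-0.00075]},
  {"xyz":[-0.0027,6e-05,0],"rotation":[0,0,-0.00075]},
  {"xyz":[-0.0027,6e-05,0],"rotation":[0,0,-0.00075]},
  {"xyz":[-0.0027,6e-05,0],"rotation":[0,0,-0.00075]},
  {"xyz":[-0.0027,6e-05,0],"rotation":[0,0,-0.00075]},
  {"xyz":[-0.0027,6e-05,0],"rotation":[0,0,-0.00075]},
  {"xyz":[-0.0027,6e-05,0],"rotation":[0,0,-0.00075]},
  {"xyz":[-0.0027,6e-05,0],"rotation":[0,0,-0.00075]},
  {"xyz":[-0.0027,6e-05,0],"rotation":[0,0,-0.00075]},
  {"xyz":[-0.0027,6e-05,0],"rotation":[0,0,-0.00075]},
])

```text
t: 8.95
eef_pos: [0.5867, 0.1215, 0.1119]
orientation: [[0.884, -0.467, -0.0], [-0.467, -0.884, 0.0], [-0.0, -0.0, -1.0]]
force: [1.6, -0.2, -0.5]
width: 0.499
```

```bash
python3 ang.py
```

```text
t 8.95 r 0.085 phi 1.0852 theta+pi/2 1.0848 f tool [ 1.47 -0.6   0.47] z 0.1119252300869476 tq [-0.19 -0.35 -0.01]
```

move_arm([
  {"xyz":[-0.0027,6e-05,0],"rotation":[0,0,-0.00075]},
  {"xyz":[-0.0027,6e-05,0],"rotation":[0,0,-0.00075]},
  {"xyz":[-0.0027,6e-05,0],"rotation":[0,0,-0.00075]},
  {"xyz":[-0.0027,6e-05,0],"rotation":[0,0,-0.00075]},
  {"xyz":[-0.0027,6e-05,0],"rotation":[0,0,-0.00075]},
  {"xyz":[-0.0027,6e-05,0],"rotation":[0,0,-0.00075]},
  {"xyz":[-0.0027,6e-05,0],"rotation":[0,0,-0.00075]},
  {"xyz":[-0.0027,6e-05,0],"rotation":[0,0,-0.00075]},
  {"xyz":[-0.0027,6e-05,0],"rotation":[0,0,-0.00075]},
  {"xyz":[-0.0027,6e-05,0],"rotation":[0,0,-0.00075]},
])

```text
t: 9.95
eef_pos: [0.583, 0.1232, 0.1119]
orientation: [[0.905, -0.425, 0.0], [-0.425, -0.905, -0.0], [0.0, -0.0, -1.0]]
force: [2.6, -0.1, -0.8]
width: 0.497
```

move_arm([
  {"xyz":[-0.0027,6e-05,0],"rotation":[0,0,-0.00075]},
  {"xyz":[-0.0027,6e-05,0],"rotation":[0,0,-0.00075]},
  {"xyz":[-0.0027,6e-05,0],"rotation":[0,0,-0.00075]},
  {"xyz":[-0.0027,6e-05,0],"rotation":[0,0,-0.00075]},
  {"xyz":[-0.0027,6e-05,0],"rotation":[0,0,-0.00075]},
  {"xyz":[-0.0027,6e-05,0],"rotation":[0,0,-0.00075]},
  {"xyz":[-0.0027,6e-05,0],"rotation":[0,0,-0.00075]},
  {"xyz":[-0.0027,6e-05,0],"rotation":[0,0,-0.00075]},
  {"xyz":[-0.0027,6e-05,0],"rotation":[0,0,-0.00075]},
  {"xyz":[-0.0027,6e-05,0],"rotation":[0,0,-0.00075]},
])

```text
t: 10.95
eef_pos: [0.5793, 0.1247, 0.1119]
orientation: [[0.924, -0.382, -0.0], [-0.382, -0.924, -0.0], [-0.0, 0.0, -1.0]]
force: [3.0, 1.8, 0.2]
width: 0.499
```

move_arm([
  {"xyz":[-0.0027,6e-05,0],"rotation":[0,0,-0.00075]},
  {"xyz":[-0.0027,6e-05,0],"rotation":[0,0,-0.00075]},
  {"xyz":[-0.0027,6e-05,0],"rotation":[0,0,-0.00075]},
  {"xyz":[-0.0027,6e-05,0],"rotation":[0,0,-0.00075]},
  {"xyz":[-0.0027,6e-05,0],"rotation":[0,0,-0.00075]},
  {"xyz":[-0.0027,6e-05,0],"rotation":[0,0,-0.00075]},
  {"xyz":[-0.0027,6e-05,0],"rotation":[0,0,-0.00075]},
  {"xyz":[-0.0027,6e-05,0],"rotation":[0,0,-0.00075]},
  {"xyz":[-0.0027,6e-05,0],"rotation":[0,0,-0.00075]},
  {"xyz":[-0.0027,6e-05,0],"rotation":[0,0,-0.00075]},
])

```text
t: 11.95
eef_pos: [0.5754, 0.1261, 0.1119]
orientation: [[0.941, -0.338, -0.0], [-0.338, -0.941, -0.0], [-0.0, 0.0, -1.0]]
force: [3.4, 2.1, -0.1]
width: 0.502
```

```bash
python3 ang.py
```

```text
t 11.95 r 0.0847 phi 1.2283 theta+pi/2 1.2262 f tool [ 2.5  -3.14  0.15] z 0.11190965775742488 tq [ 0.18 -0.57  0.01]
```

Run:
```python
from h import *
import ang
p=cap('wrist','w2.png')
p=cap('top','t3.png'); im=p['img'][120:270,190:410]; cv2.imwrite('pics/t3z.png',cv2.resize(im,None,fx=3.5,fy=3.5))
ang.a()
```

```text
t 11.95 r 0.0847 phi 1.2283 theta+pi/2 1.2262 f tool [ 2.5  -3.14  0.15] z 0.11190965775742488 tq [ 0.18 -0.57  0.01]
t 12.05 r 0.0847 phi 1.2284 theta+pi/2 1.226 f tool [ 1.98 -0.74 -0.33] z 0.11191856918132766 tq [ 0.06 -0.44  0.08]
```

View pics/w2.png

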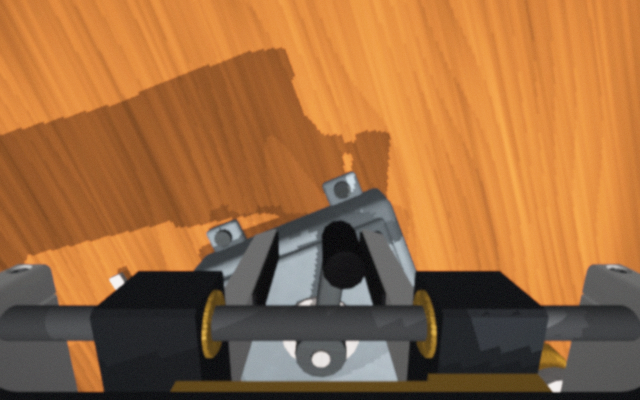

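View pics/t3z.png

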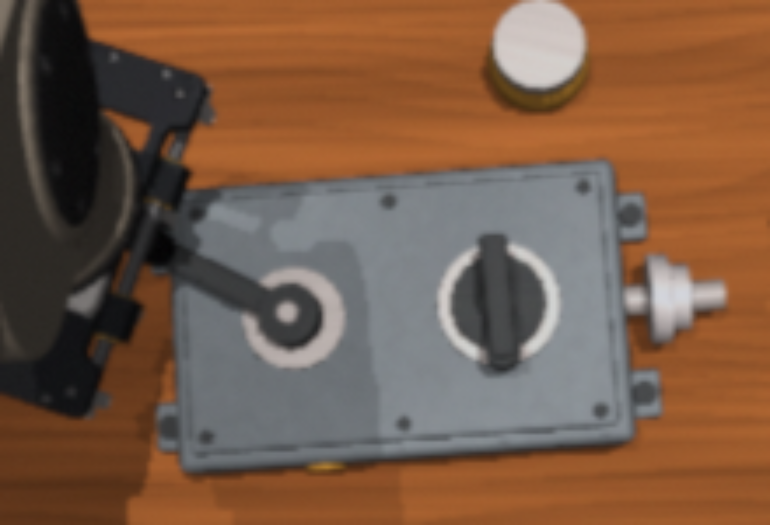

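move_arm([
  {"xyz":[-0.0027,5e-05,0],"rotation":[0,0,-0.00075]},
  {"xyz":[-0.0027,5e-05,0],"rotation":[0,0,-0.00075]},
  {"xyz":[-0.0027,5e-05,0],"rotation":[0,0,-0.00075]},
  {"xyz":[-0.0027,5e-05,0],"rotation":[0,0,-0.00075]},
  {"xyz":[-0.0027,5e-05,0],"rotation":[0,0,-0.00075]},
  {"xyz":[-0.0027,5e-05,0],"rotation":[0,0,-0.00075]},
  {"xyz":[-0.0027,5e-05,0],"rotation":[0,0,-0.00075]},
  {"xyz":[-0.0027,5e-05,0],"rotation":[0,0,-0.00075]},
  {"xyz":[-0.0027,5e-05,0],"rotation":[0,0,-0.00075]},
  {"xyz":[-0.0027,5e-05,0],"rotation":[0,0,-0.00075]},
])

```text
t: 13.05
eef_pos: [0.5716, 0.1273, 0.1119]
orientation: [[0.956, -0.293, -0.0], [-0.293, -0.956, -0.0], [-0.0, 0.0, -1.0]]
force: [1.8, -0.1, 0.2]
width: 0.499
```

move_arm([
  {"xyz":[-0.0027,5e-05,0],"rotation":[0,0,-0.00075]},
  {"xyz":[-0.0027,5e-05,0],"rotation":[0,0,-0.00075]},
  {"xyz":[-0.0027,5e-05,0],"rotation":[0,0,-0.00075]},
  {"xyz":[-0.0027,5e-05,0],"rotation":[0,0,-0.00075]},
  {"xyz":[-0.0027,5e-05,0],"rotation":[0,0,-0.00075]},
  {"xyz":[-0.0027,5e-05,0],"rotation":[0,0,-0.00075]},
  {"xyz":[-0.0027,5e-05,0],"rotation":[0,0,-0.00075]},
  {"xyz":[-0.0027,5e-05,0],"rotation":[0,0,-0.00075]},
  {"xyz":[-0.0027,5e-05,0],"rotation":[0,0,-0.00075]},
  {"xyz":[-0.0027,5e-05,0],"rotation":[0,0,-0.00075]},
])

```text
t: 14.05
eef_pos: [0.5677, 0.1284, 0.1119]
orientation: [[0.969, -0.248, -0.0], [-0.248, -0.969, -0.0], [-0.0, 0.0, -1.0]]
force: [2.1, -0.4, -0.1]
width: 0.5
```

move_arm([
  {"xyz":[-0.0027,5e-05,0],"rotation":[0,0,-0.00075]},
  {"xyz":[-0.0027,5e-05,0],"rotation":[0,0,-0.00075]},
  {"xyz":[-0.0027,5e-05,0],"rotation":[0,0,-0.00075]},
  {"xyz":[-0.0027,5e-05,0],"rotation":[0,0,-0.00075]},
  {"xyz":[-0.0027,5e-05,0],"rotation":[0,0,-0.00075]},
  {"xyz":[-0.0027,5e-05,0],"rotation":[0,0,-0.00075]},
  {"xyz":[-0.0027,5e-05,0],"rotation":[0,0,-0.00075]},
  {"xyz":[-0.0027,5e-05,0],"rotation":[0,0,-0.00075]},
  {"xyz":[-0.0027,5e-05,0],"rotation":[0,0,-0.00075]},
  {"xyz":[-0.0027,5e-05,0],"rotation":[0,0,-0.00075]},
])

```text
t: 15.05
eef_pos: [0.5637, 0.1292, 0.1119]
orientation: [[0.979, -0.202, -0.0], [-0.202, -0.979, -0.0], [-0.0, 0.0, -1.0]]
force: [1.3, -0.6, 0.2]
width: 0.498
```

move_arm([
  {"xyz":[-0.0027,5e-05,0],"rotation":[0,0,-0.00075]},
  {"xyz":[-0.0027,5e-05,0],"rotation":[0,0,-0.00075]},
  {"xyz":[-0.0027,5e-05,0],"rotation":[0,0,-0.00075]},
  {"xyz":[-0.0027,5e-05,0],"rotation":[0,0,-0.00075]},
  {"xyz":[-0.0027,5e-05,0],"rotation":[0,0,-0.00075]},
  {"xyz":[-0.0027,5e-05,0],"rotation":[0,0,-0.00075]},
  {"xyz":[-0.0027,5e-05,0],"rotation":[0,0,-0.00075]},
  {"xyz":[-0.0027,5e-05,0],"rotation":[0,0,-0.00075]},
  {"xyz":[-0.0027,5e-05,0],"rotation":[0,0,-0.00075]},
  {"xyz":[-0.0027,5e-05,0],"rotation":[0,0,-0.00075]},
])

```text
t: 16.05
eef_pos: [0.5597, 0.1299, 0.1119]
orientation: [[0.988, -0.155, -0.0], [-0.155, -0.988, -0.0], [-0.0, 0.0, -1.0]]
force: [3.0, 0.7, 0.7]
width: 0.5
```

```bash
python3 ang.py
```

```text
t 16.05 r 0.0845 phi 1.4196 theta+pi/2 1.4147 f tool [ 2.85 -1.18 -0.67] z 0.11193280364447422 tq [-0.02 -0.36  0.06]
```

move_arm([
  {"xyz":[-0.0027,4e-05,0],"rotation":[0,0,-0.00075]},
  {"xyz":[-0.0027,4e-05,0],"rotation":[0,0,-0.00075]},
  {"xyz":[-0.0027,4e-05,0],"rotation":[0,0,-0.00075]},
  {"xyz":[-0.0027,4e-05,0],"rotation":[0,0,-0.00075]},
  {"xyz":[-0.0027,4e-05,0],"rotation":[0,0,-0.00075]},
  {"xyz":[-0.0027,4e-05,0],"rotation":[0,0,-0.00075]},
  {"xyz":[-0.0027,4e-05,0],"rotation":[0,0,-0.00075]},
  {"xyz":[-0.0027,4e-05,0],"rotation":[0,0,-0.00075]},
  {"xyz":[-0.0027,4e-05,0],"rotation":[0,0,-0.00075]},
  {"xyz":[-0.0027,4e-05,0],"rotation":[0,0,-0.00075]},
])

```text
t: 17.05
eef_pos: [0.5557, 0.1303, 0.1119]
orientation: [[0.994, -0.109, -0.0], [-0.109, -0.994, -0.0], [-0.0, 0.0, -1.0]]
force: [1.9, 0.4, -0.8]
width: 0.502
```

move_arm([
  {"xyz":[-0.0027,4e-05,0],"rotation":[0,0,-0.00075]},
  {"xyz":[-0.0027,4e-05,0],"rotation":[0,0,-0.00075]},
  {"xyz":[-0.0027,4e-05,0],"rotation":[0,0,-0.00075]},
  {"xyz":[-0.0027,4e-05,0],"rotation":[0,0,-0.00075]},
  {"xyz":[-0.0027,4e-05,0],"rotation":[0,0,-0.00075]},
  {"xyz":[-0.0027,4e-05,0],"rotation":[0,0,-0.00075]},
  {"xyz":[-0.0027,4e-05,0],"rotation":[0,0,-0.00075]},
  {"xyz":[-0.0027,4e-05,0],"rotation":[0,0,-0.00075]},
  {"xyz":[-0.0027,4e-05,0],"rotation":[0,0,-0.00075]},
  {"xyz":[-0.0027,4e-05,0],"rotation":[0,0,-0.00075]},
])

```text
t: 18.05
eef_pos: [0.5517, 0.1306, 0.1119]
orientation: [[0.998, -0.062, -0.0], [-0.062, -0.998, -0.0], [-0.0, 0.0, -1.0]]
force: [1.8, -0.4, -0.0]
width: 0.495
```

move_arm([
  {"xyz":[-0.0027,4e-05,0],"rotation":[0,0,-0.00075]},
  {"xyz":[-0.0027,4e-05,0],"rotation":[0,0,-0.00075]},
  {"xyz":[-0.0027,4e-05,0],"rotation":[0,0,-0.00075]},
  {"xyz":[-0.0027,4e-05,0],"rotation":[0,0,-0.00075]},
  {"xyz":[-0.0027,4e-05,0],"rotation":[0,0,-0.00075]},
  {"xyz":[-0.0027,4e-05,0],"rotation":[0,0,-0.00075]},
  {"xyz":[-0.0027,4e-05,0],"rotation":[0,0,-0.00075]},
  {"xyz":[-0.0027,4e-05,0],"rotation":[0,0,-0.00075]},
  {"xyz":[-0.0027,4e-05,0],"rotation":[0,0,-0.00075]},
  {"xyz":[-0.0027,4e-05,0],"rotation":[0,0,-0.00075]},
])

```text
t: 19.05
eef_pos: [0.5476, 0.1307, 0.1119]
orientation: [[1.0, -0.015, -0.0], [-0.015, -1.0, -0.0], [-0.0, 0.0, -1.0]]
force: [1.8, -0.2, -1.0]
width: 0.505
```

move_arm([
  {"xyz":[-0.0027,4e-05,0],"rotation":[0,0,-0.00075]},
  {"xyz":[-0.0027,4e-05,0],"rotation":[0,0,-0.00075]},
  {"xyz":[-0.0027,4e-05,0],"rotation":[0,0,-0.00075]},
  {"xyz":[-0.0027,4e-05,0],"rotation":[0,0,-0.00075]},
  {"xyz":[-0.0027,4e-05,0],"rotation":[0,0,-0.00075]},
  {"xyz":[-0.0027,4e-05,0],"rotation":[0,0,-0.00075]},
  {"xyz":[-0.0027,4e-05,0],"rotation":[0,0,-0.00075]},
  {"xyz":[-0.0027,4e-05,0],"rotation":[0,0,-0.00075]},
  {"xyz":[-0.0027,4e-05,0],"rotation":[0,0,-0.00075]},
  {"xyz":[-0.0027,4e-05,0],"rotation":[0,0,-0.00075]},
])

```text
t: 20.05
eef_pos: [0.5436, 0.1306, 0.1119]
orientation: [[0.999, 0.032, -0.0], [0.032, -0.999, -0.0], [-0.0, 0.0, -1.0]]
force: [1.3, -0.6, -0.5]
width: 0.501
```

```bash
python3 ang.py
```

```text
t 20.05 r 0.0844 phi 1.6115 theta+pi/2 1.6032 f tool [1.27 0.65 0.54] z 0.11191039458043385 tq [-0.24 -0.29 -0.07]
```

move_arm([
  {"xyz":[-0.0027,3e-05,0],"rotation":[0,0,-0.00077]},
  {"xyz":[-0.0027,3e-05,0],"rotation":[0,0,-0.00077]},
  {"xyz":[-0.0027,3e-05,0],"rotation":[0,0,-0.00077]},
  {"xyz":[-0.0027,3e-05,0],"rotation":[0,0,-0.00077]},
  {"xyz":[-0.0027,3e-05,0],"rotation":[0,0,-0.00077]},
  {"xyz":[-0.0027,3e-05,0],"rotation":[0,0,-0.00077]},
  {"xyz":[-0.0027,3e-05,0],"rotation":[0,0,-0.00077]},
  {"xyz":[-0.0027,3e-05,0],"rotation":[0,0,-0.00077]},
  {"xyz":[-0.0027,3e-05,0],"rotation":[0,0,-0.00077]},
  {"xyz":[-0.0027,3e-05,0],"rotation":[0,0,-0.00077]},
])

```text
t: 21.05
eef_pos: [0.5395, 0.1304, 0.1119]
orientation: [[0.997, 0.081, -0.0], [0.081, -0.997, -0.0], [-0.0, 0.0, -1.0]]
force: [2.8, -1.0, 0.6]
width: 0.499
```

move_arm([
  {"xyz":[-0.0027,3e-05,0],"rotation":[0,0,-0.00077]},
  {"xyz":[-0.0027,3e-05,0],"rotation":[0,0,-0.00077]},
  {"xyz":[-0.0027,3e-05,0],"rotation":[0,0,-0.00077]},
  {"xyz":[-0.0027,3e-05,0],"rotation":[0,0,-0.00077]},
  {"xyz":[-0.0027,3e-05,0],"rotation":[0,0,-0.00077]},
  {"xyz":[-0.0027,3e-05,0],"rotation":[0,0,-0.00077]},
  {"xyz":[-0.0027,3e-05,0],"rotation":[0,0,-0.00077]},
  {"xyz":[-0.0027,3e-05,0],"rotation":[0,0,-0.00077]},
  {"xyz":[-0.0027,3e-05,0],"rotation":[0,0,-0.00077]},
  {"xyz":[-0.0027,3e-05,0],"rotation":[0,0,-0.00077]},
])

```text
t: 22.05
eef_pos: [0.5381, 0.1297, 0.1122]
orientation: [[0.992, 0.128, 0.005], [0.128, -0.992, -0.0], [0.005, 0.001, -1.0]]
force: [20.7, -1.7, -12.9]
width: 0.507
```

move_arm([
  {"xyz":[0.012,0,0],"rotation":[0,0,0]},
  {"xyz":[0.012,0,0],"rotation":[0,0,0]},
  {"xyz":[0.012,0,0],"rotation":[0,0,0]},
  {"xyz":[0.012,0,0],"rotation":[0,0,0]},
  {"xyz":[0,0,0],"rotation":[0,0,0]},
  {"xyz":[0,0,0],"rotation":[0,0,0]},
  {"xyz":[0,0,0],"rotation":[0,0,0]},
  {"xyz":[0,0,0],"rotation":[0,0,0]},
  {"xyz":[0,0,0],"rotation":[0,0,0]},
  {"xyz":[0,0,0],"rotation":[0,0,0]},
])

```text
t: 23.05
eef_pos: [0.5427, 0.1309, 0.1119]
orientation: [[0.992, 0.128, -0.0], [0.128, -0.992, -0.0], [-0.0, -0.0, -1.0]]
force: [-0.5, -0.5, 1.2]
width: 0.5
```

```bash
python3 ang.py
python3 - <<'E'
from h import *
p=cap('top','t4.png'); im=p['img'][120:270,190:410]; cv2.imwrite('pics/t4z.png',cv2.resize(im,None,fx=3.5,fy=3.5))
cap('wrist','w4.png')
E
```

```text
t 23.05 r 0.0847 phi 1.622 theta+pi/2 1.6996 f tool [-0.56  0.46 -1.24] z 0.111934367390257 tq [-0.09  0.07 -0.01]
```

View pics/t4z.png

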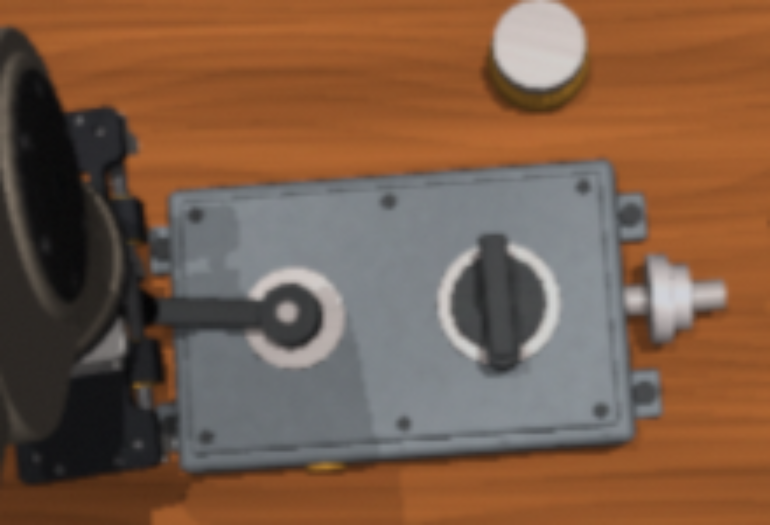

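View pics/w4.png

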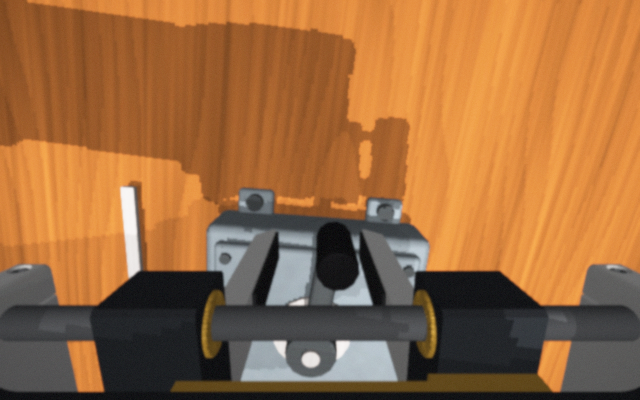

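move_arm([
  {"xyz":[0,0,-0.06],"rotation":[0,0,0]},
  {"xyz":[0,0,-0.14],"rotation":[0,0,0]},
  {"xyz":[0,0,-0.18],"rotation":[0,0,0]},
  {"xyz":[0,0,-0.2],"rotation":[0,0,0]},
  {"xyz":[0,0,-0.08],"rotation":[0,0,0.02]},
  {"xyz":[0,0,0],"rotation":[0,0,0.022]},
  {"xyz":[0,0,0],"rotation":[0,0,0.022]},
  {"xyz":[0,0,0],"rotation":[0,0,0.022]},
  {"xyz":[0,0,0],"rotation":[0,0,0.022]},
  {"xyz":[0,0,0],"rotation":[0,0,0.022]},
])

```text
t: 24.15
eef_pos: [0.5427, 0.1308, 0.2116]
orientation: [[0.769, -0.64, 0.0], [-0.64, -0.769, 0.0], [0.0, -0.0, -1.0]]
force: [0.3, -0.2, -0.8]
width: 0.501
```

move_arm([
  {"xyz":[0,0,0],"rotation":[0,0,0.022]},
  {"xyz":[0,0,0],"rotation":[0,0,0.022]},
  {"xyz":[0,0,0],"rotation":[0,0,0.022]},
  {"xyz":[0,0,0],"rotation":[0,0,0.022]},
  {"xyz":[0,0,0],"rotation":[0,0,0.022]},
  {"xyz":[0,0,0],"rotation":[0,0,0.021]},
  {"xyz":[0.2,0,0],"rotation":[0,0,0]},
  {"xyz":[0.3,0,0],"rotation":[0,0,0]},
  {"xyz":[0.3,0,0],"rotation":[0,0,0]},
  {"xyz":[0.3,0,0],"rotation":[0,0,0]},
])

```text
t: 25.15
eef_pos: [0.5524, -0.0353, 0.2117]
orientation: [[0.06, -0.998, 0.0], [-0.998, -0.06, 0.001], [-0.001, -0.001, -1.0]]
force: [1.2, 0.7, -0.7]
width: 0.501
```

move_arm([
  {"xyz":[0.18,0.015,0],"rotation":[0,0,0]},
  {"xyz":[0.08,0,0],"rotation":[0,0,0]},
  {"xyz":[0,0,0],"rotation":[0,0,0]},
  {"xyz":[0,0,0],"rotation":[0,0,0]},
  {"xyz":[0,0,0],"rotation":[0,0,0]},
  {"xyz":[0,0,0],"rotation":[0,0,0]},
  {"xyz":[0,0,0],"rotation":[0,0,0]},
  {"xyz":[0,0,0],"rotation":[0,0,0]},
  {"xyz":[0,0,0],"rotation":[0,0,0]},
  {"xyz":[0,0,0],"rotation":[0,0,0]},
])

```text
t: 26.15
eef_pos: [0.5526, -0.0728, 0.2109]
orientation: [[0.06, -0.998, -0.0], [-0.998, -0.06, -0.0], [0.0, 0.0, -1.0]]
force: [-0.1, -0.2, 0.2]
width: 0.499
```

Run:
```python
from h import *
s=status.read_state(); print(np.round(s['qpos'],3),np.round(s['eef_pos'],4))
p=cap('wrist','w5.png'); T=np.array(p['T_tool_cam']); R=np.array(s['orientation']); o=np.array(s['eef_pos'])
print('theta',np.arctan2(R[1,0],R[0,0]))
for t in ['lever_grip','selector_grip','case']:
    r=nets.landmark_of(p,t); print(t,[(np.round(a['position'],4).tolist(),round(a['p'],2)) for a in r[:2]])
C=cloud(p,R@T[:3,:3],o+R@T[:3,3]); z=C[...,2]; ok=p['range_z']>0
for lo,hi in [(.122,.145),(.078,.092),(.097,.112)]:
    k=ok&(z>lo)&(z<hi); nn,l,st,ce=cv2.connectedComponentsWithStats(k.astype(np.uint8))
    for i in range(1,nn):
        if st[i,4]>100:
            q=C[l==i]; print(lo,st[i,4],q.mean(0).round(4),cv2.minAreaRect(q[:,:2].astype(np.float32)*1000),ce[i].round())
```

```text
[-0.692  0.331  0.88   1.918 -0.297  1.028 -1.194] [ 0.5526 -0.0728  0.2109]
theta -1.5110931762507165
lever_grip [([0.5518, 0.1348, 0.1151], 0.89)]
selector_grip [([0.5537, -0.0783, 0.0923], 0.61)]
case [([0.5545, -0.0124, 0.0022], 0.85)]
0.122 806 [0.5538 0.1269 0.1304] ((552.8079833984375, 128.9818115234375), (21.33419418334961, 21.39910316467285), 75.03771209716797) [ 60. 198.]
0.078 2532 [0.5514 0.0691 0.0865] ((547.6685791015625, 79.60398864746094), (35.391666412353516, 105.4544448852539), 2.118659496307373) [162. 193.]
0.097 1543 [ 0.5542 -0.0748  0.1036] ((552.8755493164062, -75.5602035522461), (74.6839370727539, 18.89740562438965), 3.356532335281372) [320. 203.]
0.097 311 [0.5554 0.122  0.1046] ((554.8369750976562, 124.4330825805664), (21.719755172729492, 11.762441635131836), 22.130029678344727) [ 89. 189.]
```

View pics/w5.png

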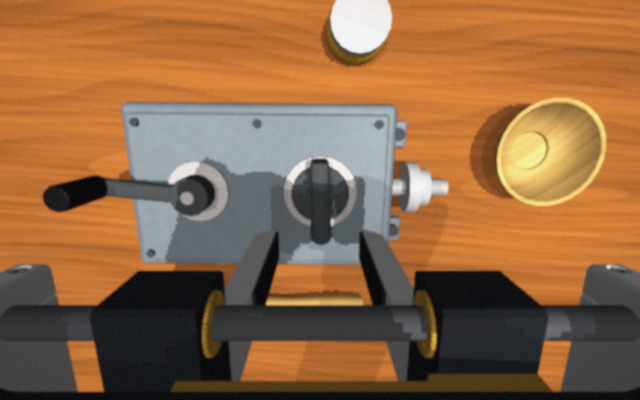

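move_arm([
  {"xyz":[0.009,0,0.06],"rotation":[0,0,0]},
  {"xyz":[0,0,0.12],"rotation":[0,0,0]},
  {"xyz":[0,0,0.14],"rotation":[0,0,0]},
  {"xyz":[0,0,0.14],"rotation":[0,0,0]},
  {"xyz":[0,0,0.12],"rotation":[0,0,0]},
  {"xyz":[0,0,0.1],"rotation":[0,0,0]},
  {"xyz":[0,0,0.07],"rotation":[0,0,0]},
  {"xyz":[0,0,0.04],"rotation":[0,0,0]},
  {"xyz":[0,0,0],"rotation":[0,0,0]},
  {"xyz":[0,0,0],"rotation":[0,0,0]},
])

```text
t: 27.35
eef_pos: [0.553, -0.0744, 0.0928]
orientation: [[0.059, -0.998, 0.0], [-0.998, -0.059, -0.0], [0.0, -0.0, -1.0]]
force: [0.7, 0.4, 0.6]
width: 0.498
```

move_arm([
  {"xyz":[0,0,0],"rotation":[0,0,0]},
  {"xyz":[0,0,0],"rotation":[0,0,0]},
  {"xyz":[0,0,0],"rotation":[0,0,0]},
  {"xyz":[0,0,0],"rotation":[0,0,0]},
  {"xyz":[0,0,0],"rotation":[0,0,0]},
  {"xyz":[0,0,0],"rotation":[0,0,0]},
  {"xyz":[0,0,0],"rotation":[0,0,0]},
  {"xyz":[0,0,0],"rotation":[0,0,0]},
  {"xyz":[0,0,0],"rotation":[0,0,0]},
  {"xyz":[0,0,0],"rotation":[0,0,0]},
], grip=1, grip_force=15)

```text
t: 28.35
eef_pos: [0.5528, -0.074, 0.0926]
orientation: [[0.06, -0.998, 0.0], [-0.998, -0.06, 0.0], [-0.0, -0.0, -1.0]]
force: [-1.4, 2.4, 5.9]
width: 0.169
```

```bash
python3 ang.py
```

```text
t 28.35 r 0.1205 phi -1.523 theta+pi/2 0.0598 f tool [-2.52  1.24 -5.95] z 0.09255514479541026 tq [0.59 0.44 0.01]
```

move_arm([
  {"xyz":[0,0,0],"rotation":[0,0,-0.004]},
  {"xyz":[0,0,0],"rotation":[0,0,-0.004]},
  {"xyz":[0,0,0],"rotation":[0,0,-0.004]},
  {"xyz":[0,0,0],"rotation":[0,0,-0.004]},
  {"xyz":[0,0,0],"rotation":[0,0,-0.004]},
  {"xyz":[0,0,0],"rotation":[0,0,-0.004]},
  {"xyz":[0,0,0],"rotation":[0,0,-0.004]},
  {"xyz":[0,0,0],"rotation":[0,0,-0.004]},
  {"xyz":[0,0,0],"rotation":[0,0,0]},
  {"xyz":[0,0,0],"rotation":[0,0,0]},
])

```text
t: 29.35
eef_pos: [0.5528, -0.0743, 0.0925]
orientation: [[0.257, -0.966, 0.0], [-0.966, -0.257, -0.0], [0.0, -0.0, -1.0]]
force: [-0.5, 1.1, 5.8]
width: 0.168
```

```bash
python3 ang.py
```

```text
t 29.35 r 0.1208 phi -1.5224 theta+pi/2 0.2602 f tool [-1.21  0.16 -5.78] z 0.09254534936459038 tq [0.32 0.22 0.06]
```

move_arm([
  {"xyz":[0,0,0],"rotation":[0,0,-0.007]},
  {"xyz":[0,0,0],"rotation":[0,0,-0.007]},
  {"xyz":[0,0,0],"rotation":[0,0,-0.007]},
  {"xyz":[0,0,0],"rotation":[0,0,-0.007]},
  {"xyz":[0,0,0],"rotation":[0,0,-0.007]},
  {"xyz":[0,0,0],"rotation":[0,0,-0.007]},
  {"xyz":[0,0,0],"rotation":[0,0,-0.007]},
  {"xyz":[0,0,0],"rotation":[0,0,-0.007]},
  {"xyz":[0,0,0],"rotation":[0,0,-0.007]},
  {"xyz":[0,0,0],"rotation":[0,0,-0.007]},
])

```text
t: 30.35
eef_pos: [0.5531, -0.0748, 0.0926]
orientation: [[0.645, -0.764, 0.001], [-0.764, -0.645, -0.001], [0.001, -0.0, -1.0]]
force: [2.9, -3.7, 2.2]
width: 0.17
```

```bash
python3 ang.py
```

```text
t 30.35 r 0.1213 phi -1.5204 theta+pi/2 0.7012 f tool [ 4.72  0.17 -2.24] z 0.09257562912781817 tq [-0.41 -0.34 -0.05]
```

move_arm([
  {"xyz":[0,0,0],"rotation":[0,0,-0.002]},
  {"xyz":[0,0,0],"rotation":[0,0,-0.002]},
  {"xyz":[0,0,0],"rotation":[0,0,-0.002]},
  {"xyz":[0,0,0],"rotation":[0,0,-0.002]},
  {"xyz":[0,0,0],"rotation":[0,0,-0.002]},
  {"xyz":[0,0,0],"rotation":[0,0,-0.002]},
  {"xyz":[0,0,0],"rotation":[0,0,-0.002]},
  {"xyz":[0,0,0],"rotation":[0,0,-0.002]},
  {"xyz":[0,0,0],"rotation":[0,0,-0.002]},
  {"xyz":[0,0,0],"rotation":[0,0,-0.002]},
])

```text
t: 31.35
eef_pos: [0.5532, -0.0749, 0.0926]
orientation: [[0.735, -0.678, 0.001], [-0.678, -0.735, -0.001], [0.001, -0.0, -1.0]]
force: [5.6, -5.1, 1.0]
width: 0.169
```

```bash
python3 ang.py
```

```text
t 31.35 r 0.1214 phi -1.5197 theta+pi/2 0.8255 f tool [ 7.6  -0.03 -0.99] z 0.09255896082174164 tq [-1.15 -0.95 -0.17]
```

move_arm([
  {"xyz":[0,0,0],"rotation":[0,0,-0.0015]},
  {"xyz":[0,0,0],"rotation":[0,0,-0.0015]},
  {"xyz":[0,0,0],"rotation":[0,0,-0.0015]},
  {"xyz":[0,0,0],"rotation":[0,0,-0.0015]},
  {"xyz":[0,0,0],"rotation":[0,0,0]},
  {"xyz":[0,0,0],"rotation":[0,0,0]},
  {"xyz":[0,0,0],"rotation":[0,0,0]},
  {"xyz":[0,0,0],"rotation":[0,0,0]},
  {"xyz":[0,0,0],"rotation":[0,0,0]},
  {"xyz":[0,0,0],"rotation":[0,0,0]},
])

```text
t: 32.35
eef_pos: [0.5531, -0.075, 0.0926]
orientation: [[0.759, -0.651, 0.001], [-0.651, -0.759, -0.001], [0.001, 0.0, -1.0]]
force: [4.0, -5.5, 2.3]
width: 0.175
```

```bash
python3 ang.py
```

```text
t 32.35 r 0.1215 phi -1.5206 theta+pi/2 0.8623 f tool [ 6.64  1.61 -2.29] z 0.0925565247446774 tq [-1.25 -0.78 -0.37]
```

move_arm([
  {"xyz":[0,0,0],"rotation":[0,0,0.001]},
  {"xyz":[0,0,0],"rotation":[0,0,0]},
  {"xyz":[0,0,0],"rotation":[0,0,0]},
  {"xyz":[0,0,0],"rotation":[0,0,0]},
  {"xyz":[0,0,0],"rotation":[0,0,0]},
  {"xyz":[0,0,0],"rotation":[0,0,0]},
  {"xyz":[0,0,0],"rotation":[0,0,0]},
  {"xyz":[0,0,0],"rotation":[0,0,0]},
  {"xyz":[0,0,0],"rotation":[0,0,0]},
  {"xyz":[0,0,0],"rotation":[0,0,0]},
], grip=0)

```text
t: 33.35
eef_pos: [0.5527, -0.0743, 0.0924]
orientation: [[0.756, -0.654, -0.0], [-0.654, -0.756, -0.0], [-0.0, 0.0, -1.0]]
force: [-0.1, -0.6, -0.1]
width: 0.499
```

move_arm([
  {"xyz":[0,0,-0.05],"rotation":[0,0,0]},
  {"xyz":[0,0,-0.1],"rotation":[0,0,0]},
  {"xyz":[0,0,-0.18],"rotation":[0,0,0]},
  {"xyz":[0,0,-0.2],"rotation":[0,0,0]},
  {"xyz":[0,0,-0.2],"rotation":[0,0,0]},
  {"xyz":[0,0,-0.1],"rotation":[0,0,0]},
  {"xyz":[0,0,0],"rotation":[0,0,0]},
  {"xyz":[0,0,0],"rotation":[0,0,0]},
  {"xyz":[0,0,0],"rotation":[0,0,0]},
  {"xyz":[0,0,0],"rotation":[0,0,0]},
])

```text
t: 34.35
eef_pos: [0.5522, -0.0743, 0.2162]
orientation: [[0.756, -0.654, -0.001], [-0.654, -0.756, -0.0], [-0.001, 0.001, -1.0]]
force: [-0.2, -0.1, -0.5]
width: 0.502
```

Run:
```python
from h import *
s=status.read_state()
p=cap('wrist','w6.png'); T=np.array(p['T_tool_cam']); R=np.array(s['orientation']); o=np.array(s['eef_pos'])
C=cloud(p,R@T[:3,:3],o+R@T[:3,3]); z=C[...,2]; ok=p['range_z']>0
for lo,hi in [(.122,.145),(.097,.112)]:
    k=ok&(z>lo)&(z<hi); nn,l,st,ce=cv2.connectedComponentsWithStats(k.astype(np.uint8))
    for i in range(1,nn):
        if st[i,4]>100:
            q=C[l==i]; print(lo,st[i,4],q.mean(0).round(4),cv2.minAreaRect(q[:,:2].astype(np.float32)*1000),ce[i].round())
q=cap('top','t6.png')
for t in ['bowl','wax','gouge','lever_grip']:
    r=nets.landmark_of(q,t); print(t,[(np.round(a['position'],4).tolist(),round(a['p'],2)) for a in r[:1]])
print(status.read_state()['t'],np.round(s['force'],2))
```

```text
0.122 379 [0.55   0.1223 0.1296] ((549.3012084960938, 123.09024047851562), (7.938468933105469, 19.722246170043945), 58.4898796081543) [128.   6.]
0.097 297 [0.5546 0.121  0.1042] ((554.1101684570312, 122.33855438232422), (20.742027282714844, 8.365236282348633), 9.985432624816895) [152.  14.]
0.097 1488 [ 0.5546 -0.0755  0.1036] ((553.381591796875, -76.65792846679688), (74.86988830566406, 19.181535720825195), 48.546669006347656) [320. 201.]
bowl [([0.6034, -0.3025, -0.0013], 0.96)]
wax []
gouge []
lever_grip [([0.552, 0.1269, 0.1135], 0.79)]
34.65 [-0.24 -0.1  -0.54]
```

View pics/w6.png

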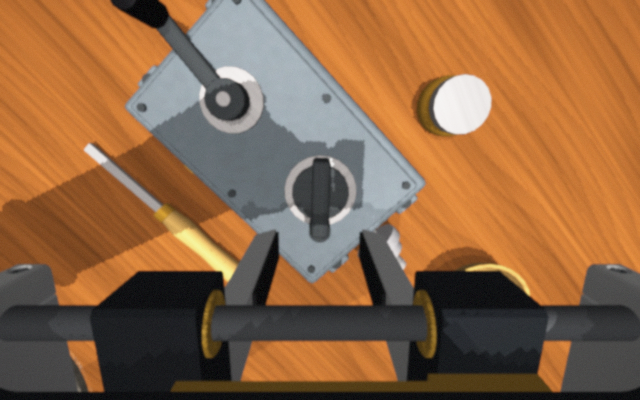

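```bash
python3 -c "
from plant import workorder,status
print(status.read_state()['t'],status.read_state()['qvel']); print(workorder.sign_off())"
```

```text
34.65 [-0.00228511 -0.0030158   0.00184385 -0.00183422  0.0018441   0.00103742
  0.0011095 ]
the job is handed in; nothing more can be done
None
```

I swung the lock lever over to its stop, turned the freed selector to its end, and handed the job in at about 34.7 s. `sign_off` gave no verdict.

**Lever:** I pushed the post with the half-open gripper along its arc, about 2 N at first and then in steps of about 4 mm. It came up firm at roughly 1.3 rad. The last step read about 21 N sideways (plus about 13 N vertically) at the tool. That is above the 15 N called plenty and close to the 24 N strain limit at the handle. I read the force only between steps, so a higher brief peak can't be ruled out. I backed off at once, and the lever stayed where it was.

**Selector:** I gripped the bar at 15 N and turned it. It moved freely past the 0.14 rad lock play, then came up at its end, where the wrist torque rose to about 0.4 N m. I then opened the jaws and lifted clear.

**Last checks:**
- **Selector:** the wrist camera's depth image showed the bar turned 0.79 rad from where it started.
- **Lever:** still swung over, about 1.55 rad in world terms, measured from +x.
- **Robot:** at z = 0.216 m and clear of everything, with no force on the tool.
- **Bowl:** moved no more than measurement error (about 2 mm).
- **Wax tin and gouge:** the network missed both in the last top picture, so I have no measured check. The wrist picture showed both standing clear, and nothing passed near them.

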